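Sort the fired pots by glaze

TASK

Sort the five glazed pots into the three ware trays by glaze colour, whatever their shape: each goes into the tray whose test tile has its colour. Set each down gently, standing upright on the tray's floor and not touching the other pot in its tray, knock nothing over, and leave the raw clay beaker and the glaze jar where they stand.

Things in the scene. Friction and masses are not known exactly. Their poses are not given: they have to be found in the camera images.
- cup_green: loose straight-sided tea cup, celadon green all over, open at the top, 54 mm diameter from 10 mm up to the rim, foot 44 mm diameter, 65 mm tall, wall 4 mm, about 0.11 kg; origin at the centre of its underside, z up its axis; stands upright on the table at the start
- vase_green: loose bud vase, celadon green all over, foot 44 mm diameter, belly 54 mm diameter between 10 and 20 mm up, tapering to a straight neck 24 mm diameter from 38 mm up to the top at 82 mm, about 0.13 kg; origin at the centre of its underside, z up its axis; stands upright on the table at the start
- cup_blue: loose straight-sided tea cup, dark blue all over, open at the top, 54 mm diameter from 10 mm up to the rim, foot 44 mm diameter, 65 mm tall, wall 4 mm, about 0.11 kg; origin at the centre of its underside, z up its axis; stands upright on the table at the start
- vase_blue: loose bud vase, dark blue all over, foot 44 mm diameter, belly 54 mm diameter between 10 and 20 mm up, tapering to a straight neck 24 mm diameter from 38 mm up to the top at 82 mm, about 0.13 kg; origin at the centre of its underside, z up its axis; stands upright on the table at the start
- cup_red: loose straight-sided tea cup, iron red (brick red) all over, open at the top, 54 mm diameter from 10 mm up to the rim, foot 44 mm diameter, 65 mm tall, wall 4 mm, about 0.11 kg; origin at the centre of its underside, z up its axis; stands upright on the table at the start
- tray_green: yellow plastic tray, fixed, inside 100 mm (its x) by 170 mm (its y), walls 4 mm thick, 22 mm high, floor 6 mm thick (pots stand 6 mm above the table); a ledge outside its +x long side carries the flat celadon green test tile, 34 x 70 mm, centred 74 mm from the tray's centre, top 26 mm up; origin at the centre of its underside, on the table; x to the tile, y along the long side
- tray_blue: yellow plastic tray, fixed, inside 100 mm (its x) by 170 mm (its y), walls 4 mm thick, 22 mm high, floor 6 mm thick (pots stand 6 mm above the table); a ledge outside its +x long side carries the flat dark blue test tile, 34 x 70 mm, centred 74 mm from the tray's centre, top 26 mm up; origin at the centre of its underside, on the table; x to the tile, y along the long side
- tray_red: yellow plastic tray, fixed, inside 100 mm (its x) by 170 mm (its y), walls 4 mm thick, 22 mm high, floor 6 mm thick (pots stand 6 mm above the table); a ledge outside its +x long side carries the flat iron red (brick red) test tile, 34 x 70 mm, centred 74 mm from the tray's centre, top 26 mm up; origin at the centre of its underside, on the table; x to the tile, y along the long side
- raw_beaker: bystander: freshly thrown beaker of grey-brown raw clay with two raised lips, 56 mm diameter, 69 mm tall, loose, standing among the pots; origin at the centre of its underside; leave it where it stands
- glaze_jar: bystander: white jar with a black screw lid, 54 mm diameter, 68 mm tall, loose, standing among the pots; origin at the centre of its underside; leave it where it stands
Things that resemble listed ones, but are neither listed nor needed, are in the scene too. What is shaped like the cup_green but pink or yellow is not meant.

How it is judged:
By the outcome, as a careful person would: the job done as asked, in the order asked, and still so for the second after the job is handed in, with the robot touching nothing.
It also fails if it takes over 128 s, if anything falls off the work surface, if the arm or the gripper's body presses on something with over 40 N, if the wrist force passes 120 N, or if a joint passes its speed limit or range.

ROBOT

A 6-joint arm with a two-finger parallel gripper is mounted at the origin on the work surface. World frame = base frame: x ahead of the robot, y to its left, z up, the work surface at z = 0. Lengths are in m, angles in degrees, forces in N, time in s.
With the tool pointing down it reaches from about 0.375 to 0.9 m from the base axis. Payload 3.1 kg.
Tool frame: the origin (TCP) lies on the centre line of the jaws, within the pads' length; the fingertips stand 8 mm ahead of it and the grasp point (between the pads) lies 11 mm behind it (bot.tip_extent is the distance from the TCP to the fingertips, in m); z points along the fingers, y is the line along which they close (so a half turn about z gives the same grasp; the last joint's range is limited). The gripper opens to 87 mm and grips with 3 to 60 N. Pads are 19 mm wide; open, the fingers measure 117 mm over their backs; the gripper's body (75 mm by 190 mm) begins 51 mm behind the grasp point.
Start: joints at [-83.91, 30.224, 82.088, -0, 67.689, -10.227], TCP at [0.176, -0.6, 0.231] pointing down, gripper open.
Joint ranges: [-176.69, 176.69], [-43.24, 126.21], [12.49, 139.97], [-82, 262], [0, 151.66], [-163.58, 163.58]. Speed limits (degrees/s): [159.86, 159.86, 180, 180, 180, 180].

INTERFACE

Orientations are given as a 3x3 rotation matrix whose columns are the frame's x, y, z axes.
In Python, from rig import bot, vision, workorder gives the robot as it stands.
- The arm moves only by the shell command python3 -m handwheel 'ROWS'. ROWS is JSON, a list of rows, each an object with "delta_rot": the turn, a rotation vector about the tool's x, y, z in rad, a list of three; "xyz": the shift along the tool's x, y, z in mm, a list of three; "hand": the closure, from -1 (fully open) to 1 (shut). A call has exactly 5 rows; each row is the pose to reach, as a shift and turn from the pose commanded when the call began, along the tool's axes at that moment; what a row does not reach only later rows make up. A row lasts 1/8 s, in which the tool goes at most 62.5 mm and 10.7 degrees, less where a joint would pass 70% of its speed; a pose out of reach is approached as far as the arm can. A call with a gripper value outside its range is refused whole. The fingers move at their own pace and stop on an object; the grip force is fixed at half the most. Time passes only in rows, so rows that repeat a pose let the fingers close, or fill a call up. It gives the time, the measured TCP pose, the force, the opening and the grip force at its end, in the units of the state.
- bot.read_state(): the state, without advancing time (a new reading comes with each control period).
- vision.capture(name): name is "scene" or "top" or "wrist"; returns the picture (400x640x3 uint8, red, green, blue); there is no depth.
- vision.camera_model(name): a dict with "camera_matrix" (3x3 intrinsics, pixels), "camera_from_world" (4x4, takes a point from world to camera coordinates). Camera axes: x right, y up, looking along -z (the intrinsics and any distortion apply to the point x, -y, -z); pixel columns grow to the right and rows downward; lengths in m; the calibration is good to about 2 mm. A picture is of the moment at which its call begins: read the wrist's pose just before it. camera_model takes no time and is no camera call; for the wrist camera it gives the pose at the moment of the call.
- workorder.hand_in(): hands the job in; it is judged then, once.
The state is a dict: "time_s": time; "joint_positions": joint angles; "qvel": joint speeds; "tau": joint torques, N m; "position": TCP position; "tcp_rot": TCP orientation; "force": force on the tool from outside, world axes, zero at the start; "moment": the same for the moment, N m; "opening": opening from 0.0 (shut) to 1.0 (fully open); "grasp_force": force on a finger pad.
Only numpy, scipy, OpenCV 4.12 (cv2) and the standard library are available. Lean on these libraries where they do the work, as an engineer would, in place of code of your own. Each camera call takes 0.05 s, during which the arm holds its last target. There are 200 camera calls.

## Working session

There is one attempt and no reset: what is moved stays moved. The work goes in short steps, Python scripts to look and compute and a shell command to move; the robot and the scene stay as the last step left them, time stands still between calls to the robot, and variables do not carry over. Pictures are saved under pics/ and viewed, at most 14 in all, crops included, and the job is handed in when it is done.

```bash
ls; mkdir -p pics
python3 - <<'E'
from rig import bot, vision
import cv2
for n in("top","scene"):
    im=vision.capture(n); cv2.imwrite(f"pics/{n}0.png",im[:,:,::-1])
    m=vision.camera_model(n); print(n,m)
s=bot.read_state();print(s)
E
```

```text
pics
top {'camera_matrix': array([[413.83455441,   0.        , 320.88970353],
       [  0.        , 413.83455441, 200.4693314 ],
       [  0.        ,   0.        ,   1.        ]]), 'camera_from_world': array([[ 0.01282867, -0.99989581, -0.00661816,  0.01363203],
       [ 0.9903317 ,  0.01179112,  0.13821759, -0.49584234],
       [-0.13812515, -0.00832732,  0.99037977, -0.86472334],
       [ 0.        ,  0.        ,  0.        ,  1.        ]])}
scene {'camera_matrix': array([[373.68116724,   0.        , 317.88695173],
       [  0.        , 373.68116724, 199.27567181],
       [  0.        ,   0.        ,   1.        ]]), 'camera_from_world': array([[-0.65793568,  0.75296938,  0.0125601 ,  0.3160859 ],
       [-0.47470809, -0.4276264 ,  0.76927751,  0.2130121 ],
       [ 0.58461344,  0.50017274,  0.63879133, -1.34566456],
       [ 0.        ,  0.        ,  0.        ,  1.        ]])}
{'time_s': 0.1, 'joint_positions': array([-8.39100997e+01,  3.02722638e+01,  8.21483750e+01, -3.24275672e-03,
        6.76904898e+01, -1.02267336e+01]), 'qvel': array([-0.05260684, -0.16966284, -0.17022952,  0.01219087,  0.0081246 ,
       -0.01720727]), 'tau': array([-2.45131732e-04, -4.40986204e+01, -1.77150285e+01,  6.35560253e-02,
        5.33635891e-02, -4.82845678e-05]), 'position': array([ 0.17554036, -0.59917073,  0.22968795]), 'tcp_rot': array([[ 9.59717756e-01,  2.80965766e-01, -2.57830218e-04],
       [ 2.80965731e-01, -9.59715874e-01,  1.92305764e-03],
       [ 2.92869608e-04, -1.91803401e-03, -9.99998118e-01]]), 'force': array([ 0.30775434, -0.12829338, -0.87476654]), 'moment': array([-0.0046636 , -0.01158692,  0.01232557]), 'grasp_force': 0.0, 'opening': 1.0017850640738748}
```

View pics/top0.png

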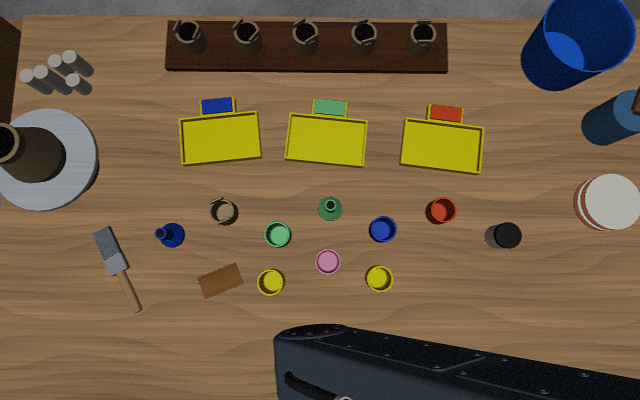

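View pics/scene0.png

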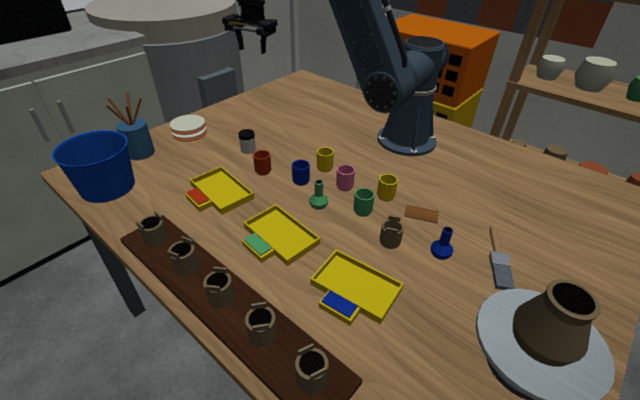

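The top picture is clear. Targets:
- cup_green (278,235)
- vase_green (330,208)
- cup_blue (383,229)
- vase_blue (170,236)
- cup_red (441,210)

Trays: blue-tile (220,138), green-tile (326,140), red-tile (442,145).

Things that could be mistaken for a target:
- pink cup (327,262)
- yellow cups (271,282) and (379,279)
- raw beaker (224,211)
- glaze jar (505,236)
- blue bin (578,42) and blue can (612,118)

The scene view agrees.

```bash
cat > h.py <<'E'
import numpy as np,cv2
from scipy.optimize import least_squares
from rig import bot,vision
def ray(m,uv,z):
    K=m["camera_matrix"];T=m["camera_from_world"];R=T[:3,:3];C=-R.T@T[:3,3]
    uv=np.atleast_2d(np.float64(uv))
    d=np.c_[(uv[:,0]-K[0,2])/K[0,0],-(uv[:,1]-K[1,2])/K[1,1],-np.ones(len(uv))]@R
    return (C+d*((z-C[2])/d[:,2])[:,None])[:,:2],C
def blob(im,rng,near,win=60):
    hsv=cv2.cvtColor(im,cv2.COLOR_RGB2HSV)
    mk=cv2.inRange(hsv,rng[0],rng[1])
    w=np.zeros_like(mk);cv2.rectangle(w,(near[0]-win,near[1]-win),(near[0]+win,near[1]+win),255,-1)
    mk=cv2.morphologyEx(mk&w,cv2.MORPH_CLOSE,np.ones((3,3)))
    cs,_=cv2.findContours(mk,cv2.RETR_EXTERNAL,cv2.CHAIN_APPROX_NONE)
    cs=[c for c in cs if cv2.contourArea(c)>60]
    return min(cs,key=lambda c:np.hypot(*(c[:,0].mean(0)-near)))[:,0]
def circ(P,C,r,outward):
    c=P.mean(0)
    for _ in range(4):
        o=(c-C[:2])/np.linalg.norm(c-C[:2])
        s=(P-c)@o; Q=P[s>.2*r] if outward else P[s<-.2*r]
        f=least_squares(lambda q:np.linalg.norm(Q-q,axis=1)-r,c,loss="soft_l1",f_scale=.001);c=f.x
    return c,np.abs(f.fun).mean()
E
python3 - <<'E'
from h import *
im=vision.capture("top");m=vision.camera_model("top")
G=((60,70,40),(92,255,255));B=((105,120,40),(130,255,255));R=((0,170,60),(9,255,255));Y=((24,150,60),(34,255,255));P=((150,40,80),(179,255,255))
for n,rg,p in[("cup_green",G,(278,235)),("vase_green",G,(330,208)),("cup_blue",B,(383,229)),("vase_blue",B,(170,236)),("cup_red",R,(441,210)),("pink",P,(327,262)),("y1",Y,(271,282)),("y2",Y,(379,279))]:
    b=blob(im,rg,p,24)
    if "vase" in n: P_,C=ray(m,b,.015);o=circ(P_,C,.027,False)
    else: P_,C=ray(m,b,.065);o=circ(P_,C,.027,True)
    print(n,o[0].round(4),o[1].round(4),cv2.boundingRect(b))
print("cam",C)
for n,p in[("beaker",(224,211)),("jar",(507,235))]: print(n,ray(m,p,.068)[0])
for n,rg,p,t in[("blue",B,(220,138),(217,106)),("green",G,(326,140),(330,107)),("red",R,(442,145),(446,113))]:
    b=blob(im,Y,p,55);q,_=ray(m,b,.022);r=cv2.minAreaRect(q.astype(np.float32)*1000)
    tb=blob(im,rg,t,22);tt,_=ray(m,tb,.026);tr=cv2.minAreaRect(tt.astype(np.float32)*1000)
    d=np.array(tr[0])-r[0];print(n,np.round(r[0],1),np.round(r[1],1),round(r[2],1),"tile",np.round(tr[0],1),np.round(tr[1]),"d",np.linalg.norm(d).round(1),"yaw",np.degrees(np.arctan2(d[1],d[0])).round(1))
E
```

```text
cup_green [0.4196 0.1089] 0.0008 (264, 221, 26, 26)
vase_green [4.83e-01 2.00e-04] 0.0009 (318, 197, 24, 24)
cup_blue [ 0.4341 -0.1091] 0.0006 (369, 216, 28, 26)
vase_blue [0.4189 0.349 ] 0.0006 (155, 223, 29, 24)
cup_red [ 0.4753 -0.2349] 0.0006 (426, 197, 31, 26)
pink [0.3663 0.0054] 0.0005 (315, 249, 26, 26)
y1 [0.3223 0.1213] 0.0005 (257, 269, 27, 27)
y2 [ 0.3326 -0.1017] 0.0007 (365, 266, 29, 26)
cam [0.37143346 0.01227631 0.92502886]
beaker [[0.46636547 0.22138856]]
jar [[ 0.42368    -0.36496988]]
blue [655.8 253.1] [150.  179.8] 6.7 tile [712.  259.7] [34. 68.] d 56.6 yaw 6.7
green [654.3   8.9] [179.3 148.5] 84.6 tile [711.1   3.6] [67. 34.] d 57.1 yaw -5.3
red [ 643.4 -252. ] [179.9 149.9] 83.1 tile [ 699.8 -258.8] [67. 33.] d 56.9 yaw -7.0
```

```bash
python3 - <<'E'
import cv2
im=cv2.imread("pics/top0.png")[190:300,140:530];cv2.imwrite("pics/crop.png",cv2.resize(im,None,fx=2,fy=2,interpolation=cv2.INTER_CUBIC))
E
python3 -m handwheel '[{"xyz":[49,-33,10],"delta_rot":[0,0,-0.16],"hand":-0.7},{"xyz":[97,-66,20],"delta_rot":[0,0,-0.32],"hand":-0.7},{"xyz":[146,-100,30],"delta_rot":[0,0,-0.48],"hand":-0.7},{"xyz":[195,-133,40],"delta_rot":[0,0,-0.64],"hand":-0.7},{"xyz":[243,-166,50],"delta_rot":[0,0,-0.80],"hand":-0.7}]'
python3 - <<'E'
from h import *
s=bot.read_state();R=s["tcp_rot"];p=s["position"]
print(p,np.degrees(np.arctan2(R[1,0],R[0,0])))
print("to red",R.T@(np.array([.4753,-.2349,.150])-p)*1000)
E
```

```text
time_s: 0.78
position: [0.3632, -0.3707, 0.1802]
tcp_rot: [[0.463, 0.886, 0.0], [0.886, -0.463, -0.0], [0.0, 0.0, -1.0]]
force: [1.3, -0.8, -1.1]
opening: 0.851
grasp_force: 0.0
[ 0.36316952 -0.37067011  0.18019199] 62.43146345154402
to red [172.2469803   36.55766054  30.21322121]
```

View pics/crop.png

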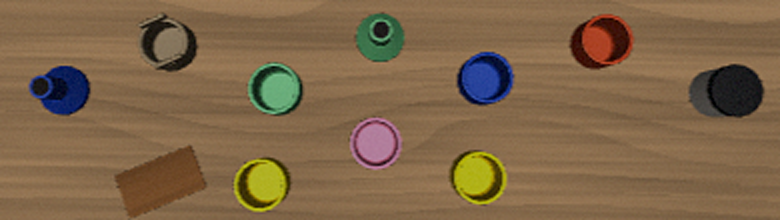

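The crop confirms the choice: red cup (605,40), blue cup (486,78), green cup (275,88), green vase (380,37) and blue vase (62,90). I'll go above the red cup and check with the wrist camera.

```bash
python3 -m handwheel '[{"xyz":[43,9,8],"delta_rot":[0,0,-0.125],"hand":-0.7},{"xyz":[86,18,15],"delta_rot":[0,0,-0.25],"hand":-0.7},{"xyz":[129,27,23],"delta_rot":[0,0,-0.375],"hand":-0.7},{"xyz":[172,36.5,30],"delta_rot":[0,0,-0.486],"hand":-0.7},{"xyz":[172,36.5,30],"delta_rot":[0,0,-0.486],"hand":-0.7}]'
python3 - <<'E'
from h import *
m=vision.camera_model("wrist");im=vision.capture("wrist");cv2.imwrite("pics/w1.png",im[:,:,::-1])
s=bot.read_state();print(s["position"],s["tcp_rot"].round(4))
R=((0,150,40),(9,255,255))
b=blob(im,R,(320,200),320);P,C=ray(m,b,.065);print(circ(P,C,.027,True),C,cv2.boundingRect(b))
E
```

```text
time_s: 1.4
position: [0.4757, -0.2346, 0.1498]
tcp_rot: [[-0.004, 1.0, -0.001], [1.0, 0.004, 0.001], [0.001, -0.001, -1.0]]
force: [-0.5, -0.5, 0.5]
opening: 0.85
grasp_force: 0.0
[ 0.47508042 -0.23599628  0.15013091] [[-2.4e-03  1.0e+00 -1.0e-03]
 [ 1.0e+00  2.4e-03  4.0e-04]
 [ 4.0e-04 -1.0e-03 -1.0e+00]]
(array([ 0.47680065, -0.23588838]), np.float64(0.0003800776340045979)) [ 0.47626111 -0.15660906  0.30488857] (289, 172, 57, 64)
```

View pics/w1.png

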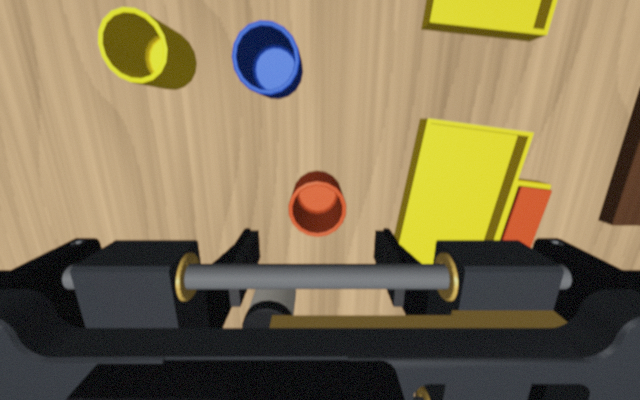

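The wrist view shows the red cup centred between the jaws at (317,204), about 1.5 mm from the top-camera estimate. I'll descend and grip.

```bash
python3 -m handwheel '[{"xyz":[0,1,35],"delta_rot":[0,0,0],"hand":-0.7},{"xyz":[0,1,70],"delta_rot":[0,0,0],"hand":-0.7},{"xyz":[0,1,95],"delta_rot":[0,0,0],"hand":-0.7},{"xyz":[0,1,110],"delta_rot":[0,0,0],"hand":-0.7},{"xyz":[0,1,116],"delta_rot":[0,0,0],"hand":-0.7}]'
python3 -m handwheel '[{"xyz":[0,0,0],"delta_rot":[0,0,0],"hand":-0.3},{"xyz":[0,0,0],"delta_rot":[0,0,0],"hand":0},{"xyz":[0,0,0],"delta_rot":[0,0,0],"hand":0.3},{"xyz":[0,0,0],"delta_rot":[0,0,0],"hand":1},{"xyz":[0,0,0],"delta_rot":[0,0,0],"hand":1}]'
```

```text
time_s: 2.08
position: [0.4753, -0.2379, 0.034]
tcp_rot: [[0.001, 1.0, -0.001], [1.0, -0.001, 0.0], [0.0, -0.001, -1.0]]
force: [-0.5, 0.6, 0.2]
opening: 0.848
grasp_force: 0.0
time_s: 2.7
position: [0.4762, -0.2375, 0.0353]
tcp_rot: [[-0.0, 1.0, 0.001], [1.0, 0.0, -0.001], [-0.001, 0.001, -1.0]]
force: [-0.8, 0.5, 6.9]
opening: 0.594
grasp_force: 30.3
```

```bash
python3 -m handwheel '[{"xyz":[0,0,-25],"delta_rot":[0,0,0],"hand":1},{"xyz":[0,0,-65],"delta_rot":[0,0,0],"hand":1},{"xyz":[0,0,-110],"delta_rot":[0,0,0],"hand":1},{"xyz":[-4,40,-110],"delta_rot":[0,0,0],"hand":1},{"xyz":[-8,90,-110],"delta_rot":[0,0,0],"hand":1}]'
python3 -m handwheel '[{"xyz":[-4,40,0],"delta_rot":[0,0,0],"hand":1},{"xyz":[-4,60,0],"delta_rot":[0,0,0],"hand":1},{"xyz":[-4,60,40],"delta_rot":[0,0,0],"hand":1},{"xyz":[-4,60,75],"delta_rot":[0,0,0],"hand":1},{"xyz":[-4,60,95],"delta_rot":[0,0,0],"hand":1}]'
```

```text
time_s: 3.32
position: [0.5661, -0.2452, 0.1455]
tcp_rot: [[0.001, 1.0, 0.0], [1.0, -0.001, -0.0], [-0.0, 0.0, -1.0]]
force: [-0.0, -0.4, -0.7]
opening: 0.592
grasp_force: 30.2
time_s: 3.95
position: [0.6244, -0.2481, 0.0469]
tcp_rot: [[-0.0, 1.0, -0.004], [1.0, 0.0, 0.002], [0.002, -0.004, -1.0]]
force: [0.4, -0.3, -1.3]
opening: 0.588
grasp_force: 30.2
```

```bash
python3 -m handwheel '[{"xyz":[0,0,2],"delta_rot":[0,0,0],"hand":1},{"xyz":[0,0,4],"delta_rot":[0,0,0],"hand":1},{"xyz":[0,0,6],"delta_rot":[0,0,0],"hand":1},{"xyz":[0,0,7],"delta_rot":[0,0,0],"hand":1},{"xyz":[0,0,7.5],"delta_rot":[0,0,0],"hand":1}]'
```

```text
time_s: 4.58
position: [0.6261, -0.2493, 0.0426]
tcp_rot: [[0.0, 1.0, 0.001], [1.0, -0.0, -0.0], [-0.0, 0.001, -1.0]]
force: [-0.9, -0.2, -0.2]
opening: 0.591
grasp_force: 30.2
```

```bash
python3 -m handwheel '[{"xyz":[0,0,0.5],"delta_rot":[0,0,0],"hand":1},{"xyz":[0,0,1],"delta_rot":[0,0,0],"hand":1},{"xyz":[0,0,1.5],"delta_rot":[0,0,0],"hand":1},{"xyz":[0,0,1.5],"delta_rot":[0,0,0],"hand":1},{"xyz":[0,0,1.5],"delta_rot":[0,0,0],"hand":1}]'
```

```text
time_s: 5.2
position: [0.6259, -0.2492, 0.0414]
tcp_rot: [[-0.0, 1.0, 0.0], [1.0, 0.0, -0.0], [-0.0, 0.0, -1.0]]
force: [-2.0, 0.8, 6.0]
opening: 0.588
grasp_force: 30.4
```

```bash
python3 -m handwheel '[{"xyz":[0,0,0],"delta_rot":[0,0,0],"hand":-0.25},{"xyz":[0,0,0],"delta_rot":[0,0,0],"hand":-0.4},{"xyz":[0,0,0],"delta_rot":[0,0,0],"hand":-0.55},{"xyz":[0,0,0],"delta_rot":[0,0,0],"hand":-0.7},{"xyz":[0,0,0],"delta_rot":[0,0,0],"hand":-0.7}]'
python3 -m handwheel '[{"xyz":[0,0,-20],"delta_rot":[0,0,0],"hand":-0.7},{"xyz":[0,0,-60],"delta_rot":[0,0,0],"hand":-0.7},{"xyz":[0,0,-110],"delta_rot":[0,0,0],"hand":-0.7},{"xyz":[25,-35,-110],"delta_rot":[0,0,0],"hand":-0.7},{"xyz":[55,-77,-110],"delta_rot":[0,0,0],"hand":-0.7}]'
python3 -m handwheel '[{"xyz":[28,-38,0],"delta_rot":[0,0,0],"hand":-0.7},{"xyz":[56,-77,0],"delta_rot":[0,0,0],"hand":-0.7},{"xyz":[84,-115,0],"delta_rot":[0,0,0],"hand":-0.7},{"xyz":[84,-115,0],"delta_rot":[0,0,0],"hand":-0.7},{"xyz":[84,-115,0],"delta_rot":[0,0,0],"hand":-0.7}]'
cat >> h.py <<'E'
G=((60,60,30),(92,255,255));B=((105,120,40),(130,255,255));RD=((0,150,40),(9,255,255))
def wlook(rg,vase=False,save=None,near=(318,204)):
    m=vision.camera_model("wrist");im=vision.capture("wrist")
    if save: cv2.imwrite(save,im[:,:,::-1])
    b=blob(im,rg,near,75)
    P,C=ray(m,b,.015 if vase else .065);o=circ(P,C,.027,not vase)
    p=np.mean([bot.read_state()["position"]],axis=0)
    print("at",o[0].round(4),o[1].round(4),"tcp",p.round(4),"bb",cv2.boundingRect(b),"go tool x,y mm",((o[0]-p[:2])[::-1]*1000).round(1))
E
python3 -c "
from h import *
wlook(B)"
```

```text
time_s: 5.82
position: [0.6258, -0.2492, 0.0404]
tcp_rot: [[0.0, 1.0, -0.0], [1.0, -0.0, 0.0], [0.0, -0.0, -1.0]]
force: [-0.0, 0.9, 0.3]
opening: 0.837
grasp_force: 0.0
time_s: 6.45
position: [0.5495, -0.1947, 0.1531]
tcp_rot: [[0.0, 1.0, 0.005], [1.0, -0.0, -0.003], [-0.003, 0.005, -1.0]]
force: [-0.7, 0.6, -0.3]
opening: 0.846
grasp_force: 0.0
time_s: 7.08
position: [0.4354, -0.111, 0.1518]
tcp_rot: [[-0.0, 1.0, 0.004], [1.0, 0.0, -0.002], [-0.002, 0.004, -1.0]]
force: [0.4, -0.0, 0.2]
opening: 0.852
grasp_force: 0.0
at [ 0.4356 -0.1096] 0.0005 tcp [ 0.4358 -0.1114  0.1516] bb (288, 169, 56, 63) go tool x,y mm [ 1.8 -0.2]
```

```bash
python3 -m handwheel '[{"xyz":[1,0,35],"delta_rot":[0,0,0],"hand":-0.7},{"xyz":[1,0,70],"delta_rot":[0,0,0],"hand":-0.7},{"xyz":[1,0,95],"delta_rot":[0,0,0],"hand":-0.7},{"xyz":[1,0,110],"delta_rot":[0,0,0],"hand":-0.7},{"xyz":[1,0,116],"delta_rot":[0,0,0],"hand":-0.7}]'
python3 -m handwheel '[{"xyz":[0,0,0],"delta_rot":[0,0,0],"hand":-0.3},{"xyz":[0,0,0],"delta_rot":[0,0,0],"hand":0},{"xyz":[0,0,0],"delta_rot":[0,0,0],"hand":0.3},{"xyz":[0,0,0],"delta_rot":[0,0,0],"hand":1},{"xyz":[0,0,0],"delta_rot":[0,0,0],"hand":1}]'
python3 -m handwheel '[{"xyz":[0,0,-25],"delta_rot":[0,0,0],"hand":1},{"xyz":[0,0,-65],"delta_rot":[0,0,0],"hand":1},{"xyz":[0,0,-110],"delta_rot":[0,0,0],"hand":1},{"xyz":[25,16,-110],"delta_rot":[0,0,0],"hand":1},{"xyz":[60,40,-110],"delta_rot":[0,0,0],"hand":1}]'
python3 -m handwheel '[{"xyz":[45,29,0],"delta_rot":[0,0,0],"hand":1},{"xyz":[90,58,0],"delta_rot":[0,0,0],"hand":1},{"xyz":[135,87,0],"delta_rot":[0,0,0],"hand":1},{"xyz":[180,116,0],"delta_rot":[0,0,0],"hand":1},{"xyz":[220,142,0],"delta_rot":[0,0,0],"hand":1}]'
```

```text
time_s: 7.75
position: [0.435, -0.1101, 0.0336]
tcp_rot: [[0.001, 1.0, 0.0], [1.0, -0.001, -0.0], [-0.0, 0.0, -1.0]]
force: [0.5, 0.9, -0.2]
opening: 0.851
grasp_force: 0.0
time_s: 8.38
position: [0.4345, -0.1095, 0.0351]
tcp_rot: [[0.0, 1.0, 0.002], [1.0, -0.0, -0.001], [-0.001, 0.002, -1.0]]
force: [0.8, 1.0, 6.7]
opening: 0.589
grasp_force: 32.9
time_s: 9.0
position: [0.4736, -0.049, 0.1451]
tcp_rot: [[0.002, 1.0, 0.0], [1.0, -0.002, -0.0], [-0.0, 0.0, -1.0]]
force: [1.2, -0.5, -1.5]
opening: 0.587
grasp_force: 32.6
time_s: 9.62
position: [0.6156, 0.1726, 0.1437]
tcp_rot: [[-0.001, 1.0, -0.002], [1.0, 0.001, -0.0], [-0.0, -0.002, -1.0]]
force: [-0.0, -0.2, -1.2]
opening: 0.587
grasp_force: 32.6
```

```bash
python3 -m handwheel '[{"xyz":[25,17,0],"delta_rot":[0,0,0],"hand":1},{"xyz":[38,27,0],"delta_rot":[0,0,0],"hand":1},{"xyz":[38,27,40],"delta_rot":[0,0,0],"hand":1},{"xyz":[38,27,75],"delta_rot":[0,0,0],"hand":1},{"xyz":[38,27,95],"delta_rot":[0,0,0],"hand":1}]'
python3 -m handwheel '[{"xyz":[0,0,3],"delta_rot":[0,0,0],"hand":1},{"xyz":[0,0,5],"delta_rot":[0,0,0],"hand":1},{"xyz":[0,0,7],"delta_rot":[0,0,0],"hand":1},{"xyz":[0,0,8],"delta_rot":[0,0,0],"hand":1},{"xyz":[0,0,9],"delta_rot":[0,0,0],"hand":1}]'
```

```text
time_s: 10.25
position: [0.6405, 0.2085, 0.0466]
tcp_rot: [[-0.0, 1.0, -0.005], [1.0, 0.0, -0.001], [-0.001, -0.005, -1.0]]
force: [-0.1, 0.4, -1.6]
opening: 0.589
grasp_force: 32.6
time_s: 10.88
position: [0.6432, 0.2089, 0.0412]
tcp_rot: [[-0.0, 1.0, 0.001], [1.0, 0.0, 0.0], [0.0, 0.001, -1.0]]
force: [0.6, -0.2, 5.9]
opening: 0.591
grasp_force: 32.9
```

```bash
python3 -m handwheel '[{"xyz":[0,0,0],"delta_rot":[0,0,0],"hand":-0.25},{"xyz":[0,0,0],"delta_rot":[0,0,0],"hand":-0.4},{"xyz":[0,0,0],"delta_rot":[0,0,0],"hand":-0.55},{"xyz":[0,0,0],"delta_rot":[0,0,0],"hand":-0.7},{"xyz":[0,0,0],"delta_rot":[0,0,0],"hand":-0.7}]'
python3 -m handwheel '[{"xyz":[0,0,-20],"delta_rot":[0,0,0],"hand":-0.7},{"xyz":[0,0,-60],"delta_rot":[0,0,0],"hand":-0.7},{"xyz":[0,0,-110],"delta_rot":[0,0,0],"hand":-0.7},{"xyz":[25,-40,-110],"delta_rot":[0,0,0],"hand":-0.7},{"xyz":[50,-80,-110],"delta_rot":[0,0,0],"hand":-0.7}]'
python3 -m handwheel '[{"xyz":[28,-45,0],"delta_rot":[0,0,0],"hand":-0.7},{"xyz":[56,-90,0],"delta_rot":[0,0,0],"hand":-0.7},{"xyz":[80,-130,0],"delta_rot":[0,0,0],"hand":-0.7},{"xyz":[90,-144,0],"delta_rot":[0,0,0],"hand":-0.7},{"xyz":[90,-144,0],"delta_rot":[0,0,0],"hand":-0.7}]'
python3 -c "
from h import *
wlook(B,True,'pics/w3.png')"
```

```text
time_s: 11.5
position: [0.6428, 0.2088, 0.0405]
tcp_rot: [[0.0, 1.0, -0.0], [1.0, -0.0, -0.0], [-0.0, -0.0, -1.0]]
force: [-0.2, -0.1, 0.1]
opening: 0.837
grasp_force: 0.0
time_s: 12.12
position: [0.5632, 0.2592, 0.1532]
tcp_rot: [[0.001, 1.0, 0.004], [1.0, -0.001, 0.001], [0.001, 0.004, -1.0]]
force: [-0.2, 0.3, -0.9]
opening: 0.85
grasp_force: 0.0
time_s: 12.75
position: [0.419, 0.3496, 0.1516]
tcp_rot: [[-0.002, 1.0, 0.002], [1.0, 0.002, 0.001], [0.001, 0.002, -1.0]]
force: [0.6, -0.7, 0.1]
opening: 0.852
grasp_force: 0.0
at [0.4192 0.345 ] 0.0006 tcp [0.4202 0.3492 0.1514] bb (293, 171, 47, 55) go tool x,y mm [-4.2 -0.9]
```

View pics/w3.png

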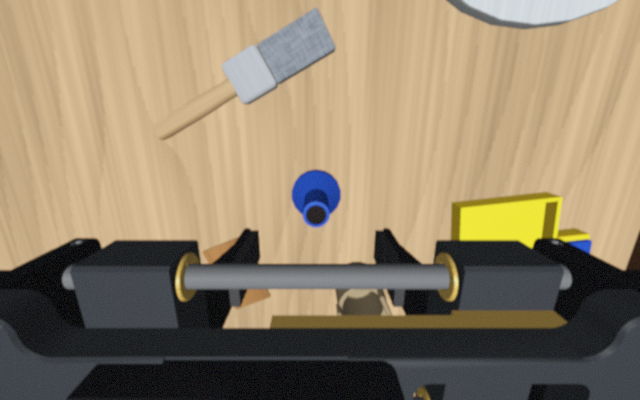

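The blue vase is between the jaws, belly at (316,195) and mouth at (316,213). I'll check its y by the neck top.

```bash
cat >> h.py <<'E'
def neck(rg,near=(318,204)):
    m=vision.camera_model("wrist");im=vision.capture("wrist");b=blob(im,rg,near,75)
    b=b[b[:,1]>b[:,1].max()-14];P,C=ray(m,b,.082);q=P.mean(0)
    f=least_squares(lambda q:np.linalg.norm(P-q,axis=1)-.012,q,loss="soft_l1",f_scale=.0005)
    p=bot.read_state()["position"];print("neck",f.x.round(4),np.abs(f.fun).mean().round(4),"tcp",p.round(4),"go",((f.x-p[:2])[::-1]*1000).round(1))
E
python3 -c "
from h import *
neck(B);wlook(B,True)"
```

```text
neck [0.4189 0.349 ] 0.0005 tcp [0.4207 0.3488 0.1513] go [ 0.2 -1.8]
at [0.4188 0.345 ] 0.0006 tcp [0.4208 0.3486 0.151 ] bb (291, 170, 47, 56) go tool x,y mm [-3.6 -2. ]
```

```bash
python3 -m handwheel '[{"xyz":[0,-1,35],"delta_rot":[0,0,0],"hand":-0.7},{"xyz":[0,-1,65],"delta_rot":[0,0,0],"hand":-0.7},{"xyz":[0,-1,85],"delta_rot":[0,0,0],"hand":-0.7},{"xyz":[0,-1,95],"delta_rot":[0,0,0],"hand":-0.5},{"xyz":[0,-1,99],"delta_rot":[0,0,0],"hand":-0.2}]'
python3 -m handwheel '[{"xyz":[0,0,0],"delta_rot":[0,0,0],"hand":0},{"xyz":[0,0,0],"delta_rot":[0,0,0],"hand":0.2},{"xyz":[0,0,0],"delta_rot":[0,0,0],"hand":0.35},{"xyz":[0,0,0],"delta_rot":[0,0,0],"hand":0.5},{"xyz":[0,0,0],"delta_rot":[0,0,0],"hand":1}]'
python3 -m handwheel '[{"xyz":[0,0,0],"delta_rot":[0,0,0],"hand":1},{"xyz":[0,0,0],"delta_rot":[0,0,0],"hand":1},{"xyz":[0,0,0],"delta_rot":[0,0,0],"hand":1},{"xyz":[0,0,-1],"delta_rot":[0,0,0],"hand":1},{"xyz":[0,0,-3],"delta_rot":[0,0,0],"hand":1}]'
```

```text
time_s: 13.52
position: [0.4187, 0.3484, 0.0511]
tcp_rot: [[0.001, 1.0, -0.0], [1.0, -0.001, -0.0], [-0.0, -0.0, -1.0]]
force: [-0.2, -0.3, -0.1]
opening: 0.713
grasp_force: 0.0
time_s: 14.15
position: [0.418, 0.349, 0.0518]
tcp_rot: [[-0.0, 1.0, 0.001], [1.0, 0.0, 0.0], [0.0, 0.001, -1.0]]
force: [-0.2, -0.7, 1.4]
opening: 0.257
grasp_force: 30.0
time_s: 14.78
position: [0.4172, 0.3485, 0.0541]
tcp_rot: [[-0.0, 1.0, -0.002], [1.0, 0.0, -0.001], [-0.001, -0.002, -1.0]]
force: [-0.3, -0.9, -2.3]
opening: 0.257
grasp_force: 30.0
```

```bash
python3 -m handwheel '[{"xyz":[0,0,-25],"delta_rot":[0,0,0],"hand":1},{"xyz":[0,0,-60],"delta_rot":[0,0,0],"hand":1},{"xyz":[0,0,-100],"delta_rot":[0,0,0],"hand":1},{"xyz":[-8,30,-100],"delta_rot":[0,0,0],"hand":1},{"xyz":[-19,75,-100],"delta_rot":[0,0,0],"hand":1}]'
python3 -m handwheel '[{"xyz":[-12,45,0],"delta_rot":[0,0,0],"hand":1},{"xyz":[-24,90,0],"delta_rot":[0,0,0],"hand":1},{"xyz":[-33,125,0],"delta_rot":[0,0,0],"hand":1},{"xyz":[-37,141,0],"delta_rot":[0,0,0],"hand":1},{"xyz":[-37,141,0],"delta_rot":[0,0,0],"hand":1}]'
python3 -m handwheel '[{"xyz":[0,0,35],"delta_rot":[0,0,0],"hand":1},{"xyz":[0,0,65],"delta_rot":[0,0,0],"hand":1},{"xyz":[0,0,80],"delta_rot":[0,0,0],"hand":1},{"xyz":[0,0,86],"delta_rot":[0,0,0],"hand":1},{"xyz":[0,0,90],"delta_rot":[0,0,0],"hand":1}]'
```

```text
time_s: 15.4
position: [0.4919, 0.33, 0.1551]
tcp_rot: [[-0.002, 1.0, -0.001], [1.0, 0.002, -0.0], [-0.0, -0.001, -1.0]]
force: [0.3, 1.3, -2.0]
opening: 0.262
grasp_force: 30.0
time_s: 16.02
position: [0.6336, 0.2924, 0.1538]
tcp_rot: [[0.001, 1.0, -0.002], [1.0, -0.001, -0.0], [-0.0, -0.002, -1.0]]
force: [-0.9, 0.2, -1.6]
opening: 0.261
grasp_force: 30.0
time_s: 16.65
position: [0.6341, 0.2933, 0.0653]
tcp_rot: [[-0.001, 1.0, 0.001], [1.0, 0.001, 0.0], [0.0, 0.001, -1.0]]
force: [-0.6, 0.4, -1.9]
opening: 0.258
grasp_force: 30.0
```

```bash
python3 -m handwheel '[{"xyz":[0,0,2],"delta_rot":[0,0,0],"hand":1},{"xyz":[0,0,4],"delta_rot":[0,0,0],"hand":1},{"xyz":[0,0,5],"delta_rot":[0,0,0],"hand":1},{"xyz":[0,0,6],"delta_rot":[0,0,0],"hand":1},{"xyz":[0,0,7],"delta_rot":[0,0,0],"hand":1}]'
```

```text
time_s: 17.27
position: [0.634, 0.2928, 0.0579]
tcp_rot: [[0.0, 1.0, 0.0], [1.0, -0.0, 0.0], [0.0, 0.0, -1.0]]
force: [-0.9, -0.5, 3.0]
opening: 0.26
grasp_force: 30.0
```

```bash
python3 -m handwheel '[{"xyz":[0,0,0],"delta_rot":[0,0,0],"hand":0.45},{"xyz":[0,0,0],"delta_rot":[0,0,0],"hand":0.35},{"xyz":[0,0,0],"delta_rot":[0,0,0],"hand":0.2},{"xyz":[0,0,0],"delta_rot":[0,0,0],"hand":0},{"xyz":[0,0,0],"delta_rot":[0,0,0],"hand":-0.1}]'
python3 -m handwheel '[{"xyz":[0,0,-15],"delta_rot":[0,0,0],"hand":-0.1},{"xyz":[0,0,-50],"delta_rot":[0,0,0],"hand":-0.2},{"xyz":[0,0,-93],"delta_rot":[0,0,0],"hand":-0.7},{"xyz":[-35,-18,-93],"delta_rot":[0,0,0],"hand":-0.7},{"xyz":[-83,-43,-93],"delta_rot":[0,0,0],"hand":-0.7}]'
python3 -m handwheel '[{"xyz":[-50,-26,0],"delta_rot":[0,0,0],"hand":-0.7},{"xyz":[-100,-52,0],"delta_rot":[0,0,0],"hand":-0.7},{"xyz":[-150,-78,0],"delta_rot":[0,0,0],"hand":-0.7},{"xyz":[-190,-98,0],"delta_rot":[0,0,0],"hand":-0.7},{"xyz":[-209,-108,0],"delta_rot":[0,0,0],"hand":-0.7}]'
python3 - <<'E'
from h import *
im=vision.capture("top");cv2.imwrite("pics/top2.png",im[:,:,::-1])
neck(G);wlook(G,True)
E
```

```text
time_s: 17.9
position: [0.6338, 0.2928, 0.0576]
tcp_rot: [[-0.0, 1.0, 0.0], [1.0, 0.0, 0.0], [0.0, 0.0, -1.0]]
force: [-0.4, -0.7, -0.8]
opening: 0.512
grasp_force: 0.0
time_s: 18.52
position: [0.5919, 0.21, 0.1528]
tcp_rot: [[-0.002, 1.0, 0.005], [1.0, 0.002, 0.001], [0.001, 0.005, -1.0]]
force: [0.1, -0.8, -0.0]
opening: 0.819
grasp_force: 0.0
time_s: 19.15
position: [0.4822, -0.0011, 0.1517]
tcp_rot: [[0.002, 1.0, 0.001], [1.0, -0.002, -0.001], [-0.001, 0.001, -1.0]]
force: [-0.5, 0.3, 0.2]
opening: 0.853
grasp_force: 0.0
neck [0.4818 0.002 ] 0.0004 tcp [ 0.4824 -0.0009  0.1516] go [ 2.8 -0.5]
at [ 0.4818 -0.0016] 0.0006 tcp [0.4832 0.     0.1516] bb (292, 167, 48, 56) go tool x,y mm [-1.6 -1.3]
```

View pics/top2.png

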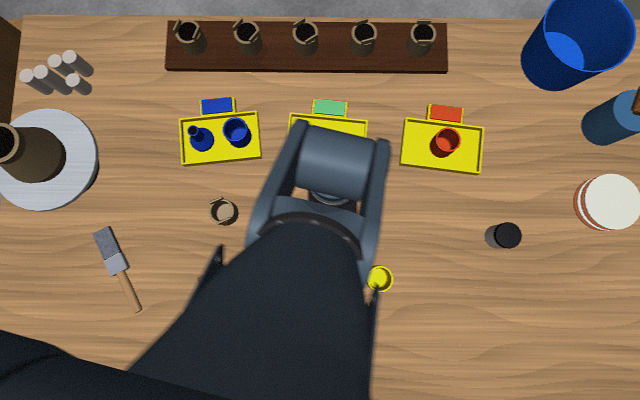

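The blue vase (200,138), blue cup (237,132) and red cup (444,142) all stand well placed. Next is the green vase.

```bash
python3 -m handwheel '[{"xyz":[1,-1,35],"delta_rot":[0,0,0],"hand":-0.7},{"xyz":[1,-1,65],"delta_rot":[0,0,0],"hand":-0.7},{"xyz":[1,-1,85],"delta_rot":[0,0,0],"hand":-0.7},{"xyz":[1,-1,95],"delta_rot":[0,0,0],"hand":-0.5},{"xyz":[1,-1,99],"delta_rot":[0,0,0],"hand":-0.2}]'
python3 -m handwheel '[{"xyz":[0,0,0],"delta_rot":[0,0,0],"hand":0},{"xyz":[0,0,0],"delta_rot":[0,0,0],"hand":0.2},{"xyz":[0,0,0],"delta_rot":[0,0,0],"hand":0.35},{"xyz":[0,0,0],"delta_rot":[0,0,0],"hand":0.5},{"xyz":[0,0,0],"delta_rot":[0,0,0],"hand":1}]'
python3 -m handwheel '[{"xyz":[0,0,0],"delta_rot":[0,0,0],"hand":1},{"xyz":[0,0,0],"delta_rot":[0,0,0],"hand":1},{"xyz":[0,0,0],"delta_rot":[0,0,0],"hand":1},{"xyz":[0,0,-1],"delta_rot":[0,0,0],"hand":1},{"xyz":[0,0,-3],"delta_rot":[0,0,0],"hand":1}]'
python3 -m handwheel '[{"xyz":[0,0,-25],"delta_rot":[0,0,0],"hand":1},{"xyz":[0,0,-60],"delta_rot":[0,0,0],"hand":1},{"xyz":[0,0,-100],"delta_rot":[0,0,0],"hand":1},{"xyz":[-7,30,-100],"delta_rot":[0,0,0],"hand":1},{"xyz":[-15,70,-100],"delta_rot":[0,0,0],"hand":1}]'
```

```text
time_s: 19.92
position: [0.4824, 0.0024, 0.0514]
tcp_rot: [[-0.001, 1.0, 0.0], [1.0, 0.001, 0.0], [0.0, 0.0, -1.0]]
force: [0.2, 0.3, 0.7]
opening: 0.715
grasp_force: 0.0
time_s: 20.55
position: [0.4816, 0.0018, 0.0517]
tcp_rot: [[0.0, 1.0, -0.0], [1.0, -0.0, 0.0], [0.0, -0.0, -1.0]]
force: [-0.2, 0.6, 1.8]
opening: 0.259
grasp_force: 30.0
time_s: 21.18
position: [0.4819, 0.0018, 0.0544]
tcp_rot: [[0.0, 1.0, -0.0], [1.0, -0.0, 0.0], [0.0, -0.0, -1.0]]
force: [0.4, 0.3, -2.0]
opening: 0.262
grasp_force: 30.0
time_s: 21.8
position: [0.5519, -0.013, 0.1554]
tcp_rot: [[-0.0, 1.0, 0.0], [1.0, 0.0, -0.0], [-0.0, 0.0, -1.0]]
force: [0.2, -0.5, -0.1]
opening: 0.259
grasp_force: 30.0
```

Remaining to (.6335,-.0314): tool x -18, y +82.

```bash
python3 -m handwheel '[{"xyz":[-9,40,0],"delta_rot":[0,0,0],"hand":1},{"xyz":[-16,70,0],"delta_rot":[0,0,0],"hand":1},{"xyz":[-18,82,0],"delta_rot":[0,0,0],"hand":1},{"xyz":[-18,82,0],"delta_rot":[0,0,0],"hand":1},{"xyz":[-18,82,20],"delta_rot":[0,0,0],"hand":1}]'
python3 -m handwheel '[{"xyz":[0,0,25],"delta_rot":[0,0,0],"hand":1},{"xyz":[0,0,45],"delta_rot":[0,0,0],"hand":1},{"xyz":[0,0,60],"delta_rot":[0,0,0],"hand":1},{"xyz":[0,0,67],"delta_rot":[0,0,0],"hand":1},{"xyz":[0,0,70],"delta_rot":[0,0,0],"hand":1}]'
python3 -m handwheel '[{"xyz":[0,0,2],"delta_rot":[0,0,0],"hand":1},{"xyz":[0,0,4],"delta_rot":[0,0,0],"hand":1},{"xyz":[0,0,5],"delta_rot":[0,0,0],"hand":1},{"xyz":[0,0,6],"delta_rot":[0,0,0],"hand":1},{"xyz":[0,0,7],"delta_rot":[0,0,0],"hand":1}]'
```

```text
time_s: 22.42
position: [0.6333, -0.0308, 0.1356]
tcp_rot: [[-0.0, 1.0, 0.001], [1.0, 0.0, -0.0], [-0.0, 0.001, -1.0]]
force: [0.5, -0.2, -1.0]
opening: 0.26
grasp_force: 30.0
time_s: 23.05
position: [0.6336, -0.0311, 0.0645]
tcp_rot: [[-0.0, 1.0, -0.0], [1.0, 0.0, 0.0], [0.0, -0.0, -1.0]]
force: [0.1, -0.4, -0.2]
opening: 0.263
grasp_force: 30.0
time_s: 23.68
position: [0.6339, -0.0312, 0.0577]
tcp_rot: [[-0.0, 1.0, 0.0], [1.0, 0.0, -0.0], [-0.0, 0.0, -1.0]]
force: [-1.5, 0.1, 5.1]
opening: 0.262
grasp_force: 30.0
```

```bash
python3 -m handwheel '[{"xyz":[0,0,0],"delta_rot":[0,0,0],"hand":0.45},{"xyz":[0,0,0],"delta_rot":[0,0,0],"hand":0.35},{"xyz":[0,0,0],"delta_rot":[0,0,0],"hand":0.2},{"xyz":[0,0,0],"delta_rot":[0,0,0],"hand":0},{"xyz":[0,0,0],"delta_rot":[0,0,0],"hand":-0.1}]'
python3 -m handwheel '[{"xyz":[0,0,-15],"delta_rot":[0,0,0],"hand":-0.1},{"xyz":[0,0,-50],"delta_rot":[0,0,0],"hand":-0.2},{"xyz":[0,0,-93],"delta_rot":[0,0,0],"hand":-0.7},{"xyz":[25,-38,-93],"delta_rot":[0,0,0],"hand":-0.7},{"xyz":[50,-76,-93],"delta_rot":[0,0,0],"hand":-0.7}]'
python3 -m handwheel '[{"xyz":[28,-42,0],"delta_rot":[0,0,0],"hand":-0.7},{"xyz":[56,-84,0],"delta_rot":[0,0,0],"hand":-0.7},{"xyz":[80,-122,0],"delta_rot":[0,0,0],"hand":-0.7},{"xyz":[90,-137,0],"delta_rot":[0,0,0],"hand":-0.7},{"xyz":[90,-137,0],"delta_rot":[0,0,0],"hand":-0.7}]'
python3 -c "
from h import *
wlook(G,save='pics/w5.png')"
```

```text
time_s: 24.3
position: [0.6339, -0.0312, 0.0576]
tcp_rot: [[0.0, 1.0, 0.0], [1.0, -0.0, 0.0], [0.0, 0.0, -1.0]]
force: [0.8, 0.1, -0.5]
opening: 0.513
grasp_force: 0.0
time_s: 24.92
position: [0.5579, 0.019, 0.1524]
tcp_rot: [[0.001, 1.0, 0.003], [1.0, -0.001, -0.0], [-0.0, 0.003, -1.0]]
force: [0.5, 0.5, 0.4]
opening: 0.818
grasp_force: 0.0
time_s: 25.55
position: [0.4212, 0.1092, 0.1513]
tcp_rot: [[-0.002, 1.0, 0.002], [1.0, 0.002, -0.0], [-0.0, 0.002, -1.0]]
force: [0.8, 0.1, 0.2]
opening: 0.85
grasp_force: 0.0
at [0.4219 0.1129] 0.0004 tcp [0.4228 0.1087 0.1513] bb (288, 167, 57, 63) go tool x,y mm [ 4.2 -0.9]
```

```bash
python3 -m handwheel '[{"xyz":[3,0,35],"delta_rot":[0,0,0],"hand":-0.7},{"xyz":[3,0,70],"delta_rot":[0,0,0],"hand":-0.7},{"xyz":[3,0,95],"delta_rot":[0,0,0],"hand":-0.7},{"xyz":[3,0,110],"delta_rot":[0,0,0],"hand":-0.7},{"xyz":[3,0,116],"delta_rot":[0,0,0],"hand":-0.7}]'
python3 -m handwheel '[{"xyz":[0,0,0],"delta_rot":[0,0,0],"hand":-0.3},{"xyz":[0,0,0],"delta_rot":[0,0,0],"hand":0},{"xyz":[0,0,0],"delta_rot":[0,0,0],"hand":0.3},{"xyz":[0,0,0],"delta_rot":[0,0,0],"hand":1},{"xyz":[0,0,0],"delta_rot":[0,0,0],"hand":1}]'
python3 -m handwheel '[{"xyz":[0,0,-25],"delta_rot":[0,0,0],"hand":1},{"xyz":[0,0,-65],"delta_rot":[0,0,0],"hand":1},{"xyz":[0,0,-110],"delta_rot":[0,0,0],"hand":1},{"xyz":[-8,30,-110],"delta_rot":[0,0,0],"hand":1},{"xyz":[-19,70,-110],"delta_rot":[0,0,0],"hand":1}]'
python3 -m handwheel '[{"xyz":[-12,45,0],"delta_rot":[0,0,0],"hand":1},{"xyz":[-24,90,0],"delta_rot":[0,0,0],"hand":1},{"xyz":[-34,127,0],"delta_rot":[0,0,0],"hand":1},{"xyz":[-41,150,0],"delta_rot":[0,0,0],"hand":1},{"xyz":[-41,150,0],"delta_rot":[0,0,0],"hand":1}]'
```

```text
time_s: 26.22
position: [0.423, 0.111, 0.0334]
tcp_rot: [[0.001, 1.0, 0.001], [1.0, -0.001, -0.0], [-0.0, 0.001, -1.0]]
force: [-0.4, 0.0, 0.3]
opening: 0.85
grasp_force: 0.0
time_s: 26.85
position: [0.4211, 0.1119, 0.0351]
tcp_rot: [[-0.0, 1.0, 0.001], [1.0, 0.0, -0.0], [-0.0, 0.001, -1.0]]
force: [0.2, -0.6, 6.1]
opening: 0.596
grasp_force: 32.1
time_s: 27.48
position: [0.4905, 0.0931, 0.1453]
tcp_rot: [[-0.001, 1.0, -0.0], [1.0, 0.001, 0.0], [0.0, -0.0, -1.0]]
force: [0.7, -0.6, -1.8]
opening: 0.592
grasp_force: 31.9
time_s: 28.1
position: [0.6419, 0.0512, 0.1438]
tcp_rot: [[0.001, 1.0, 0.0], [1.0, -0.001, -0.0], [-0.0, 0.0, -1.0]]
force: [0.5, 0.7, -1.5]
opening: 0.595
grasp_force: 31.9
```

```bash
python3 -m handwheel '[{"xyz":[0,0,35],"delta_rot":[0,0,0],"hand":1},{"xyz":[0,0,65],"delta_rot":[0,0,0],"hand":1},{"xyz":[0,0,83],"delta_rot":[0,0,0],"hand":1},{"xyz":[0,0,91],"delta_rot":[0,0,0],"hand":1},{"xyz":[0,0,95],"delta_rot":[0,0,0],"hand":1}]'
python3 -m handwheel '[{"xyz":[0,0,3],"delta_rot":[0,0,0],"hand":1},{"xyz":[0,0,5],"delta_rot":[0,0,0],"hand":1},{"xyz":[0,0,7],"delta_rot":[0,0,0],"hand":1},{"xyz":[0,0,8],"delta_rot":[0,0,0],"hand":1},{"xyz":[0,0,9],"delta_rot":[0,0,0],"hand":1}]'
```

```text
time_s: 28.72
position: [0.6409, 0.0519, 0.0497]
tcp_rot: [[-0.0, 1.0, 0.0], [1.0, 0.0, -0.0], [-0.0, 0.0, -1.0]]
force: [-0.3, -0.1, -0.3]
opening: 0.593
grasp_force: 31.9
time_s: 29.35
position: [0.6409, 0.0518, 0.0412]
tcp_rot: [[-0.0, 1.0, 0.0], [1.0, 0.0, -0.0], [-0.0, 0.0, -1.0]]
force: [-2.3, 0.4, 6.7]
opening: 0.594
grasp_force: 32.2
```

Release, rise, and move aside to get a clear top view.

```bash
python3 -m handwheel '[{"xyz":[0,0,0],"delta_rot":[0,0,0],"hand":-0.25},{"xyz":[0,0,0],"delta_rot":[0,0,0],"hand":-0.4},{"xyz":[0,0,0],"delta_rot":[0,0,0],"hand":-0.55},{"xyz":[0,0,0],"delta_rot":[0,0,0],"hand":-0.7},{"xyz":[0,0,0],"delta_rot":[0,0,0],"hand":-0.7}]'
python3 -m handwheel '[{"xyz":[0,0,-20],"delta_rot":[0,0,0],"hand":-0.7},{"xyz":[0,0,-60],"delta_rot":[0,0,0],"hand":-0.7},{"xyz":[0,0,-120],"delta_rot":[0,0,0],"hand":-0.7},{"xyz":[0,-40,-150],"delta_rot":[0,0,0],"hand":-0.7},{"xyz":[-20,-90,-160],"delta_rot":[0,0,0],"hand":-0.7}]'
python3 -m handwheel '[{"xyz":[-50,-20,0],"delta_rot":[0,0,0],"hand":-0.7},{"xyz":[-100,-40,0],"delta_rot":[0,0,0],"hand":-0.7},{"xyz":[-150,-60,0],"delta_rot":[0,0,0],"hand":-0.7},{"xyz":[-200,-80,0],"delta_rot":[0,0,0],"hand":-0.7},{"xyz":[-250,-100,0],"delta_rot":[0,0,0],"hand":-0.7}]'
python3 -m handwheel '[{"xyz":[-45,-20,0],"delta_rot":[0,0,0],"hand":-0.7},{"xyz":[-90,-40,0],"delta_rot":[0,0,0],"hand":-0.7},{"xyz":[-130,-60,0],"delta_rot":[0,0,0],"hand":-0.7},{"xyz":[-160,-70,0],"delta_rot":[0,0,0],"hand":-0.7},{"xyz":[-160,-70,0],"delta_rot":[0,0,0],"hand":-0.7}]'
python3 - <<'E'
from h import *
a=vision.capture("top");b=vision.capture("scene")
cv2.imwrite("pics/top3.png",a[:,:,::-1]);cv2.imwrite("pics/sc3.png",cv2.resize(b[120:360,120:520],None,fx=2,fy=2)[:,:,::-1])
E
```

```text
time_s: 29.98
position: [0.6408, 0.0518, 0.0405]
tcp_rot: [[0.0, 1.0, -0.0], [1.0, -0.0, 0.0], [0.0, -0.0, -1.0]]
force: [0.2, 0.3, -0.1]
opening: 0.834
grasp_force: 0.0
time_s: 30.6
position: [0.5524, 0.0321, 0.2046]
tcp_rot: [[-0.002, 1.0, 0.008], [1.0, 0.002, -0.001], [-0.001, 0.008, -1.0]]
force: [0.6, -1.0, 0.5]
opening: 0.849
grasp_force: 0.0
time_s: 31.22
position: [0.4504, -0.22, 0.2022]
tcp_rot: [[-0.0, 1.0, 0.002], [1.0, 0.0, -0.002], [-0.002, 0.002, -1.0]]
force: [0.3, -0.2, 0.9]
opening: 0.849
grasp_force: 0.0
time_s: 31.85
position: [0.3805, -0.3808, 0.202]
tcp_rot: [[0.003, 1.0, 0.002], [1.0, -0.003, -0.003], [-0.003, 0.002, -1.0]]
force: [0.2, 0.6, -0.6]
opening: 0.849
grasp_force: 0.0
```

View pics/top3.png

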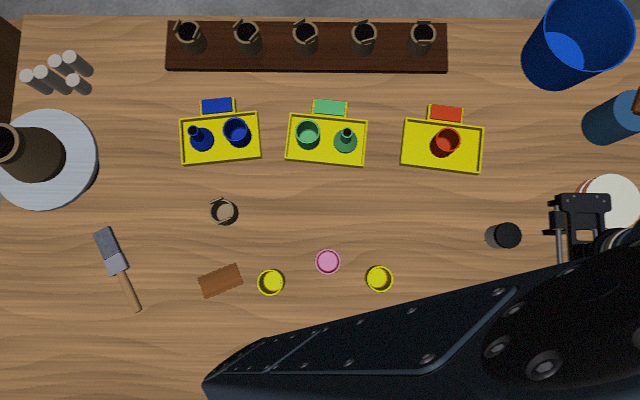

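View pics/sc3.png

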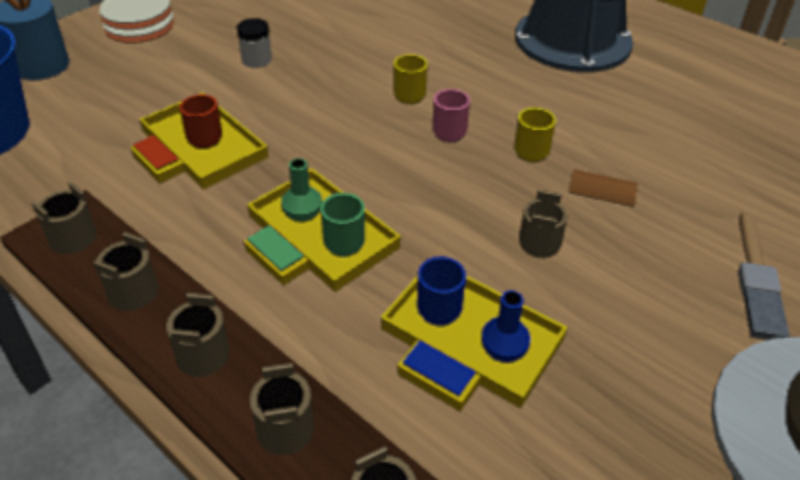

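All five pots stand upright and apart in the matching trays. In the top view, blue is at (200,138) and (237,132), green at (308,135) and (345,141), and red at (444,142). The beaker (224,211) and jar (505,236) have not moved.

```bash
python3 -c "
from rig import workorder
print(workorder.hand_in())"
```

```text
the job is handed in; nothing more can be done
None
```

The job is handed in: all five pots stand upright and apart in the trays matching their colours, and the raw clay beaker and glaze jar were left where they stood (about 32 s of the 128 s used).

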